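# Start two stirrers by their touch-free sensors

### The arm

A 6-joint arm with a two-finger parallel gripper is mounted at the origin on the work surface. World frame = base frame: x ahead of the robot, y to its left, z up, the work surface at z = 0. Lengths are in m, angles in degrees, forces in N, time in s.
With the tool pointing down it reaches from about 0.25 to 0.725 m from the base axis. Payload 9.7 kg.
Tool frame: the origin (TCP) lies between the finger pads; the fingertips stand 17 mm ahead of it and the grasp point (between the pads) lies 2 mm behind it; z points along the fingers, y is the direction in which the jaws open and shut (so a half turn about z gives the same grasp; the last joint's range is limited). The gripper opens to 85 mm and grips with 20 to 120 N. Pads are 22 mm wide; open, the fingers measure 114 mm over their backs; the gripper's body (76 mm by 85 mm) begins 54 mm behind the grasp point. The pads swing forward as they close: fully open they stand 13 mm farther back than shut.
Start: joints at [73.052, 4.979, 10.078, 95.1, 0, 90], TCP at [0.16, 0.526, 0.248] pointing down, gripper open.
Joint ranges: [-179.16, 179.16], [-48.56, 103.87], [-65.8, 70.77], [-126.05, 130.52], [-82.76, 87.17], [-180, 180]. Speed limits (degrees/s): [127.2, 127.2, 147.25, 180, 180, 180].

### API

Orientations are given as [roll, pitch, yaw] about the fixed x, y, z axes, in that order (R = Rz(yaw) Ry(pitch) Rx(roll)).
In Python, from workcell import monitor, cams, order gives the robot as it stands. The module is installed in compiled form; this text tells all that it offers.
- The arm moves only by the shell command python3 -m handwheel 'ROWS' [OPENING] [FORCE]. ROWS is JSON, a list of rows, each a list of 6 numbers: the shift along the tool's x, y, z in m, then the turn, a rotation vector about the tool's x, y, z in degrees. In form: [[tx, ty, tz, wx, wy, wz], ...]. A call has exactly 8 rows; each row shifts and turns the commanded pose from where the row before left it, along the tool's axes as they then stand; what a row does not reach is not made up. A row lasts 1/12 s, in which the tool goes at most 41.7 mm and 7.16 degrees, less where a joint would pass 70% of its speed; a pose out of reach is approached as far as the arm can. A call is refused whole if a number of a shift passes 0.0417 or a number of a turn 7.16, either way. A call with a gripper value outside its range is refused whole. OPENING is the opening, from -1 (shut) to 1 (fully open), set as the call begins (- or left out, the last holds). The fingers move at their own pace and stop on an object; FORCE is the grip in N (left out, the last holds). Time passes only in rows, so rows that do not move let the fingers close, or fill a call up. It gives the time, the measured TCP pose, the force and the opening at its end, in the units of the state.
- monitor.get_obs(): the state, without advancing time (a new reading comes with each control period).
- cams.camera(name): name is "scene" or "side" or "wrist"; returns a dict with "img" (480x640x3 uint8, red, green, blue), "depth" (480x640 float32, m along the optical axis (not along the pixel's ray), 0 where there is no reading), "fx", "fy", "cx", "cy" (pixels), "distortion" ([k1, k2, p1, p2, k3] as OpenCV has them; the pictures are not rectified), "rvec" (rotation vector, rad) and "tvec" (3), from world to camera coordinates, as OpenCV has them; the wrist camera has in their place "tool_from_camera" (4x4, takes a point from camera to tool coordinates, whose origin is the TCP and whose axes are the flange's). Camera axes: x right, y down, z forward; pixel columns grow to the right and rows downward; lengths in m; the calibration is good to about 2 mm. A picture is of the moment at which its call begins: read the wrist's pose just before it.
- order.job_done(): hands the job in, once; it reports no verdict.
The state is a dict: "time": time; "q": joint angles; "qd": joint speeds; "joint_efforts": joint torques, N m; "ee_pos": TCP position; "tcp_rot": TCP orientation; "wrist_force": force on the tool from outside, world axes, zero at the start; "torque": the same for the moment, N m; "opening": finger opening in m.
Only numpy, scipy, OpenCV 4.12 (cv2) and the standard library are available. Lean on these libraries where they do the work, as an engineer would, in place of code of your own. Each camera call takes 0.05 s, during which the arm holds its last target. There are 200 camera calls.

### The job

Start two of the three stirrers by their touch-free sensors: point straight down with the fingertips about 2 cm above the middle of the round black sensor window on the stirrer that carries the conical flask and stay there for 2 seconds, then do the same over the sensor of the stirrer that carries the open beaker. Do not point at the sensor of the bottle's stirrer, and touch nothing: stirrers, vessels and the other things on the bench stay as they are. Finish with the hand raised well clear, 15 cm or more above the sensors.

Things in the scene. Friction and masses are not known exactly. Their poses are not given: they have to be found in the camera images.
- stirrer_flask: Magnetic stirrer carrying the conical flask: white box 190 long (its x) x 122 wide (its y), deck 50 mm above the bench; steel round top plate 100 mm in diameter, centred at x = +35 mm, its top 60 mm above the bench, where the conical flask stands. Grey knob and dark screen on the front end (-x, roughly towards the robot). Fixed to the bench, turned up to 0.25 rad. Origin: centre of the underside, z up; +x runs from the sensor end to the vessel end.
- stirrer_flask_sensor (a point): Centre of the upper face of the touch-free sensor of the stirrer that carries the conical flask: a flat round black window 32 mm in diameter in a 40 mm steel bezel, on the deck near the front end, at x = -70, y = +35 mm of the stirrer (about 110 mm from the vessel's centre), 52 mm above the bench. It senses fingertips held 5 to 40 mm above it, within 17 mm of its centre. Axes as the stirrer's, z up.
- stirrer_beaker: Magnetic stirrer carrying the beaker: white box 190 long (its x) x 122 wide (its y), deck 50 mm above the bench; steel round top plate 100 mm in diameter, centred at x = +35 mm, its top 60 mm above the bench, where the beaker stands. Grey knob and dark screen on the front end (-x, roughly towards the robot). Fixed to the bench, turned up to 0.25 rad. Origin: centre of the underside, z up; +x runs from the sensor end to the vessel end.
- stirrer_beaker_sensor (a point): Centre of the upper face of the touch-free sensor of the stirrer that carries the beaker: a flat round black window 32 mm in diameter in a 40 mm steel bezel, on the deck near the front end, at x = -70, y = +35 mm of the stirrer (about 110 mm from the vessel's centre), 52 mm above the bench. It senses fingertips held 5 to 40 mm above it, within 17 mm of its centre. Axes as the stirrer's, z up.
- stirrer_bottle: Magnetic stirrer carrying the bottle: white box 190 long (its x) x 122 wide (its y), deck 50 mm above the bench; steel round top plate 100 mm in diameter, centred at x = +35 mm, its top 60 mm above the bench, where the bottle stands. Grey knob and dark screen on the front end (-x, roughly towards the robot). Fixed to the bench, turned up to 0.25 rad. Origin: centre of the underside, z up; +x runs from the sensor end to the vessel end.
- stirrer_bottle_sensor (a point): Centre of the upper face of the touch-free sensor of the stirrer that carries the bottle: a flat round black window 32 mm in diameter in a 40 mm steel bezel, on the deck near the front end, at x = -70, y = +35 mm of the stirrer (about 110 mm from the vessel's centre), 52 mm above the bench. It senses fingertips held 5 to 40 mm above it, within 17 mm of its centre. Axes as the stirrer's, z up.
- flask: Conical flask of clear glass: 64 mm wide foot tapering to a 26 mm neck, dark rubber stopper, 118 mm tall overall. Loose, stands on its stirrer's top plate; top about 178 mm above the bench. Origin: centre of its underside, z up.
- beaker: Open beaker of clear glass, slightly flared, 68 mm across the rim, 85 mm tall, no stopper. Loose, stands on its stirrer's top plate; rim about 145 mm above the bench. Origin: centre of its underside, z up.
- bottle: Closed amber bottle with black cap, 58 mm in diameter, 115 mm tall. Loose, stands on its stirrer's top plate; top about 175 mm above the bench. Origin: centre of its underside, z up.
- jar: White jar with lid, 60 mm in diameter, 75 mm tall, loose on the bench beyond the stirrers. Bystander. Origin: centre of its underside.
- spatula: Thin steel lab spatula, 165 mm long, 12 mm wide at its flat end (+x), 6 mm thick, lying across the bench beyond the stirrers. Bystander. Origin: on its underside near mid-length, length along its x.
- dish: White ceramic dish, 90 mm in diameter, 28 mm tall, loose on the bench on the robot's right. Bystander. Origin: centre of its underside.
Not all that is in view belongs to the job. Leave any red look-alike of the stirrer_bottle alone.

How it is judged:
By the outcome, as a careful person would: the job done as asked, in the order asked, and still so for the second after the job is handed in, with the robot touching nothing.
It also fails if it takes over 48 s, if anything falls off the work surface, if the arm or the gripper's body presses on something with over 40 N, if the wrist force passes 120 N, or if a joint passes its speed limit or range.

## Working session

There is one attempt and no reset: what is moved stays moved. The work goes in short steps, Python scripts to look and compute and a shell command to move; the robot and the scene stay as the last step left them, time stands still between calls to the robot, and variables do not carry over. Pictures are saved under pics/ and viewed, about 8 in all and at most 12, crops included, and the job is handed in when it is done.

```bash
mkdir -p pics
python3 - <<'E'
from workcell import monitor,cams
import cv2,pickle
o=monitor.get_obs();print({k:o[k] for k in('time','q','ee_pos','tcp_rot','opening','wrist_force')})
for n in('scene','side'):
    c=cams.camera(n);pickle.dump(c,open(n+'.pkl','wb'));cv2.imwrite(f'pics/{n}1.png',c['img'][...,::-1])
    print(n,c['rvec'],c['tvec'],c['distortion'])
E
```

```text
{'time': 0.0, 'q': array([7.30525658e+01, 5.00980404e+00, 1.00359643e+01, 9.50978797e+01,
       2.19110946e-03, 8.99990961e+01]), 'ee_pos': array([0.16025722, 0.52593809, 0.247609  ]), 'tcp_rot': array([-1.79928281e+02, -2.19223923e-03,  1.63053467e+02]), 'opening': 0.08548180615536946, 'wrist_force': array([-1.15253034e+00, -3.90206383e-06,  3.61802841e-01])}
scene [ 2.01406403  0.80333429 -0.4465264 ] [-0.34847924 -0.14613135  1.6057806 ] [0.01866116 0.         0.         0.         0.        ]
side [ 0.44305595 -2.6897083   1.29141521] [0.47000752 0.17508034 1.36217249] [-0.03132169  0.          0.          0.          0.        ]
```

View pics/scene1.png

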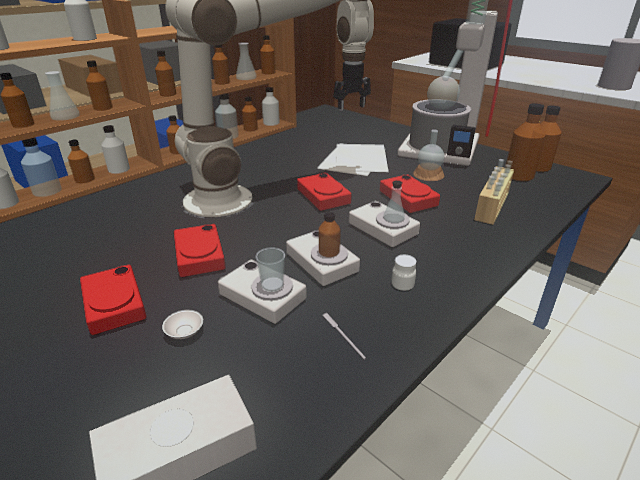

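View pics/side1.png

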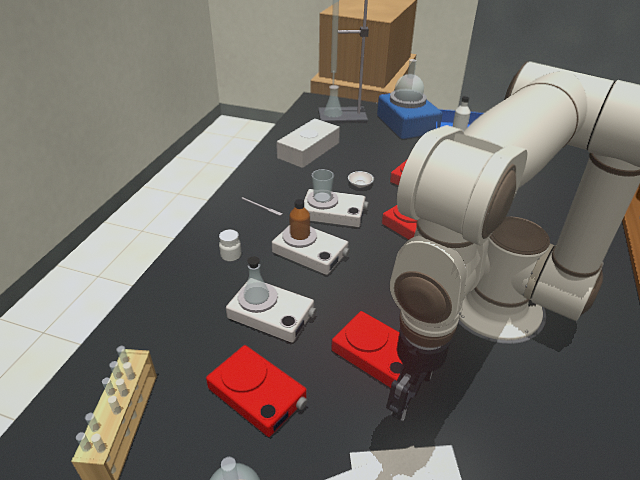

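Scene view: three white stirrers, carrying the flask at (385,222), the bottle at (322,255) and the beaker at (262,290), plus four red look-alikes. In the side view their sensors are at about (289,321) flask, (324,255) bottle and (352,211) beaker. I'll measure these three and confirm them in a crop.

```bash
cat > h.py <<'E'
import numpy as np,cv2,pickle
def K(c): return np.array([[c['fx'],0,c['cx']],[0,c['fy'],c['cy']],[0,0,1.]])
def ray(c,uv,z):
    n=cv2.undistortPoints(np.array([[uv]],float),K(c),np.array(c['distortion'],float)).ravel()
    R=cv2.Rodrigues(np.array(c['rvec'],float))[0];t=np.array(c['tvec']).ravel()
    o=-R.T@t;d=R.T@np.r_[n,1];return o+d*(z-o[2])/d[2]
def proj(c,P): return cv2.projectPoints(np.array([P],float),np.array(c['rvec'],float),np.array(c['tvec'],float),K(c),np.array(c['distortion'],float))[0].ravel()
def blob(c,uv,r=12,th=70):
    """centroid of dark blob nearest uv"""
    g=c['img'].max(2);m=np.zeros_like(g);u,v=map(int,uv)
    m[v-r:v+r+1,u-r:u+r+1]=(g[v-r:v+r+1,u-r:u+r+1]<th)
    n,l,s,ce=cv2.connectedComponentsWithStats(m,connectivity=4)
    i=1+np.argmin(np.linalg.norm(ce[1:]-uv,axis=1));return ce[i],s[i]
E
python3 - <<'E'
from h import *
s=pickle.load(open('side.pkl','rb'));w=pickle.load(open('scene.pkl','rb'))
for n,a in(('flask',(289,321)),('bottle',(324,255)),('beaker',(352,211))):
    p,st=blob(s,a);P=ray(s,p,.052);q=proj(w,P)
    print(n,p.round(1),st,P.round(4),'scene',q.round(1))
    try:
        b,st2=blob(w,q,8); print('   scene blob',b.round(1),st2,ray(w,b,.052).round(4))
    except Exception as e: print(e)
for n,uv in (('flask',(258,297)),('bottle',(300,237)),('beaker',(323,200))): print('plate',n,ray(s,uv,.06).round(3))
A=cv2.resize(s['img'][160:345,210:390],None,fx=3,fy=3,interpolation=2)
cv2.imwrite('pics/crop.png',A[...,::-1])
E
```

```text
flask [287.9 320.5] [282 316  13  10  97] [0.4808 0.2746 0.052 ] scene [374.9 203.7]
   scene blob [375.2 204. ] [371 203   9   3  24] [0.483  0.2732 0.052 ]
bottle [324.4 255.2] [320 252  10   7  56] [0.4714 0.0158 0.052 ] scene [317.5 233. ]
   scene blob [316.1 233.5] [313 232   6   4  19] [0.4701 0.0112 0.052 ]
beaker [353.2 210.2] [349 208   9   6  40] [ 0.4522 -0.2175  0.052 ] scene [250.3 264.4]
   scene blob [250.2 265.2] [245 262  11   7  54] [ 0.4549 -0.2201  0.052 ]
plate flask [0.577 0.233 0.06 ]
plate bottle [ 0.559 -0.028  0.06 ]
plate beaker [ 0.554 -0.228  0.06 ]
```

View pics/crop.png

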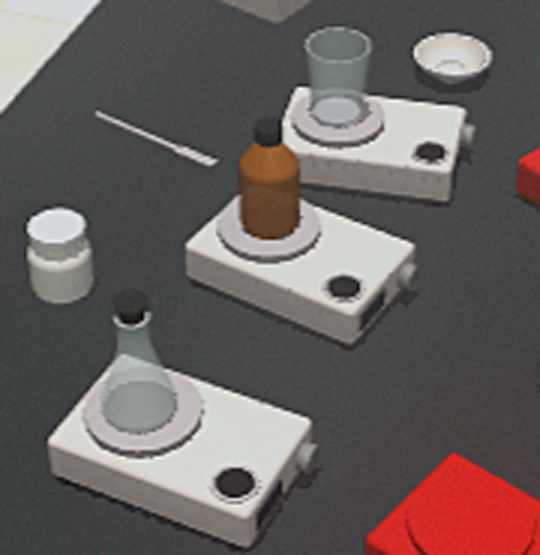

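Both views agree to about 3-5 mm. The flask's sensor is at about (0.482,0.274) and the beaker's at about (0.4535,-0.219). The bottle's is at (0.471,0.014) and is to be avoided. Next I move high, with the fingers shut, to above the flask's sensor.

```bash
python3 -m handwheel '[[-0.024,-0.0092,0,0,0,0],[-0.024,-0.0092,0,0,0,0],[-0.024,-0.0092,0,0,0,0],[-0.024,-0.0092,0,0,0,0],[-0.024,-0.0092,0,0,0,0],[-0.024,-0.0092,0,0,0,0],[-0.024,-0.0092,0,0,0,0],[-0.024,-0.0092,0,0,0,0]]' -1
python3 -m handwheel '[[-0.024,-0.0092,0,0,0,0],[-0.024,-0.0092,0,0,0,0],[-0.024,-0.0092,0,0,0,0],[-0.024,-0.0092,0,0,0,0],[-0.024,-0.0092,0,0,0,0],[-0.024,-0.0092,0,0,0,0],[-0.024,-0.0092,0,0,0,0],[0,0,0,0,0,0]]'
cat > look.py <<'E'
from h import *
import sys
from workcell import monitor,cams
from scipy.spatial.transform import Rotation as Ro
o=monitor.get_obs();c=cams.camera('wrist')
pickle.dump((dict(o),c),open('w.pkl','wb'))
print(o['time'],o['q'].round(1),o['ee_pos'].round(4),o['tcp_rot'].round(2),o['opening'])
R=Ro.from_euler('xyz',o['tcp_rot'],degrees=True).as_matrix();T=np.eye(4);T[:3,:3]=R;T[:3,3]=o['ee_pos']
M=np.linalg.inv(T@c['tool_from_camera']);c['rvec']=cv2.Rodrigues(M[:3,:3])[0];c['tvec']=M[:3,3]
P0=np.array(eval(sys.argv[1]));q=proj(c,P0);print('expected px',q.round(1))
cv2.imwrite(sys.argv[2],c['img'][...,::-1])
b,st=blob(c,q,50,70);P=ray(c,b,.052);print('blob',b.round(1),st,P.round(4))
print('dia mm',1000*(2*np.sqrt(st[4]/np.pi))*c['depth'][int(b[1]),int(b[0])]/c['fx'])
print('tool shift',(R.T@(np.r_[P[:2],.089]-o['ee_pos'])).round(4))
E
python3 look.py '[.482,.274,.052]' pics/w1.png
```

```text
time: 0.77
ee_pos: [0.3233, 0.3987, 0.248]
tcp_rot: [-180.0, -0.0, 163.1]
wrist_force: [-0.0, 0.7, -0.9]
opening: -0.0002
time: 1.43
ee_pos: [0.4669, 0.2867, 0.2474]
tcp_rot: [-179.9, 0.0, 162.9]
wrist_force: [0.3, 0.6, -0.3]
opening: -0.0
1.4333 [31.6  4.7  9.7 95.  -0.1 48.7] [0.4669 0.2867 0.2474] [-1.7992e+02  1.0000e-02  1.6288e+02] -3.652049695462847e-05
expected px [313.8 234.5]
blob [314.6 232.1] [ 296  214   38   37 1106] [0.4804 0.2752 0.052 ]
dia mm 29.51277662306064
tool shift [-0.0162 -0.0068  0.1584]
```

View pics/w1.png

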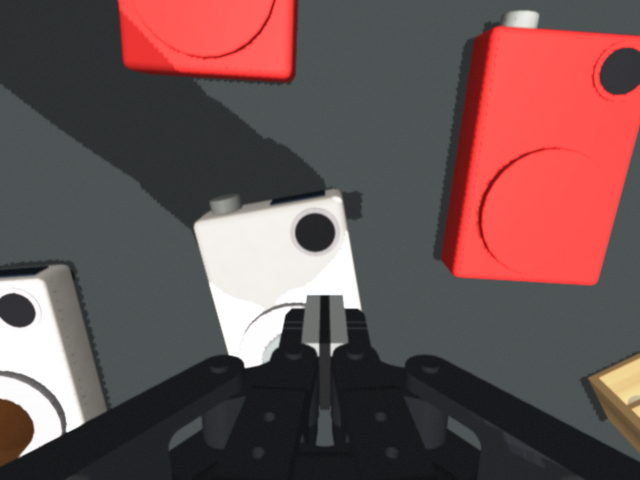

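The wrist view shows the flask stirrer's sensor at (315,232), with a measured diameter of about 30 mm. The bottle's sensor is off at (17,310). I align, descend and dwell.

```bash
python3 -m handwheel '[[-0.0081,-0.0034,0,0,0,0],[-0.0081,-0.0034,0,0,0,0],[0,0,0.02,0,0,0],[0,0,0.022,0,0,0],[0,0,0.022,0,0,0],[0,0,0.022,0,0,0],[0,0,0.022,0,0,0],[0,0,0.02,0,0,0]]'
python3 -m handwheel '[[0,0,0.015,0,0,0],[0,0,0.010,0,0,0],[0,0,0.005,0,0,0],[0,0,0,0,0,0],[0,0,0,0,0,0],[0,0,0,0,0,0],[0,0,0,0,0,0],[0,0,0,0,0,0]]'
python3 - <<'E'
from workcell import monitor,cams
import cv2
print(monitor.get_obs()['ee_pos'])
a=cams.camera('side')['img'];cv2.imwrite('pics/s2.png',cv2.resize(a[160:360,180:380],None,fx=3,fy=3)[...,::-1])
E
```

```text
time: 2.15
ee_pos: [0.4776, 0.278, 0.119]
tcp_rot: [-180.0, -0.0, 163.1]
wrist_force: [0.8, 0.4, -0.1]
opening: 0.0004
time: 2.82
ee_pos: [0.4783, 0.2781, 0.0911]
tcp_rot: [179.9, 0.0, 163.1]
wrist_force: [0.2, 0.1, 0.5]
opening: 0.0002
[0.47832947 0.27814778 0.09108939]
```

View pics/s2.png

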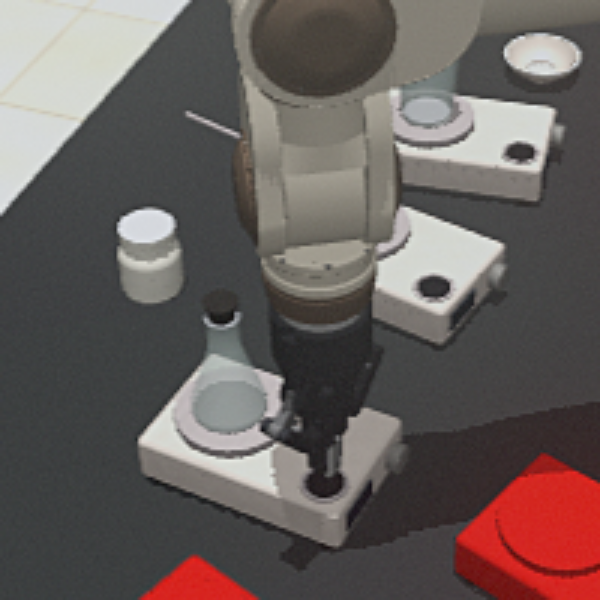

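The crop shows the fingertips just over the flask stirrer's sensor, clear of the flask. The TCP is 3.6 mm off, so I nudge it, dwell more than 2 s, and rise.

```bash
python3 -m handwheel '[[-0.0028,-0.0023,0.001,0,0,0],[0,0,0,0,0,0],[0,0,0,0,0,0],[0,0,0,0,0,0],[0,0,0,0,0,0],[0,0,0,0,0,0],[0,0,0,0,0,0],[0,0,0,0,0,0]]'
for i in 1 2 3 4; do python3 -m handwheel '[[0,0,0,0,0,0],[0,0,0,0,0,0],[0,0,0,0,0,0],[0,0,0,0,0,0],[0,0,0,0,0,0],[0,0,0,0,0,0],[0,0,0,0,0,0],[0,0,0,0,0,0]]' | head -2; done
python3 -m handwheel '[[0,0,-0.01,0,0,0],[0,0,-0.02,0,0,0],[0,0,-0.025,0,0,0],[0,0,-0.025,0,0,0],[0,0,-0.025,0,0,0],[0,0,-0.025,0,0,0],[0,0,-0.02,0,0,0],[0,0,-0.01,0,0,0]]'
```

```text
time: 3.53
ee_pos: [0.48, 0.2749, 0.0893]
tcp_rot: [-180.0, 0.0, 163.1]
wrist_force: [0.3, 0.5, -0.8]
opening: 0.0001
time: 4.2
ee_pos: [0.48, 0.2749, 0.0893]
time: 4.87
ee_pos: [0.48, 0.2749, 0.0893]
time: 5.53
ee_pos: [0.48, 0.2749, 0.0893]
time: 6.2
ee_pos: [0.48, 0.2749, 0.0893]
time: 6.87
ee_pos: [0.4804, 0.2752, 0.253]
tcp_rot: [179.8, 0.2, 163.1]
wrist_force: [1.1, 0.6, 0.7]
opening: 0.0002
```

```bash
python3 -m handwheel '[[-0.0074,-0.03,0,0,0,0],[-0.0074,-0.03,0,0,0,0],[-0.0074,-0.03,0,0,0,0],[-0.0074,-0.03,0,0,0,0],[-0.0074,-0.03,0,0,0,0],[-0.0074,-0.03,0,0,0,0],[-0.0074,-0.03,0,0,0,0],[-0.0074,-0.03,0,0,0,0]]'
python3 -m handwheel '[[-0.0074,-0.03,0,0,0,0],[-0.0074,-0.03,0,0,0,0],[-0.0074,-0.03,0,0,0,0],[-0.0074,-0.03,0,0,0,0],[-0.0074,-0.03,0,0,0,0],[-0.0074,-0.03,0,0,0,0],[-0.0074,-0.03,0,0,0,0],[0,0,0,0,0,0]]'
python3 look.py '[.4535,-.219,.052]' pics/w2.png
```

```text
time: 7.53
ee_pos: [0.4661, 0.0267, 0.2493]
tcp_rot: [-180.0, -0.0, 163.1]
wrist_force: [0.9, 1.0, -0.5]
opening: -0.0002
time: 8.2
ee_pos: [0.4544, -0.1918, 0.2487]
tcp_rot: [-179.9, -0.0, 162.8]
wrist_force: [1.1, 0.2, 0.5]
opening: -0.0001
8.2 [-22.9  -2.8   2.3  95.   -0.1  -5.7] [ 0.4544 -0.1918  0.2487] [-1.7994e+02 -3.0000e-02  1.6285e+02] -8.19841775042993e-05
expected px [290.  220.7]
blob [291.3 218.9] [ 272  200   40   39 1203] [ 0.4525 -0.2176  0.052 ]
dia mm 30.671748605344543
tool shift [-0.0059 -0.025   0.1597]
```

View pics/w2.png

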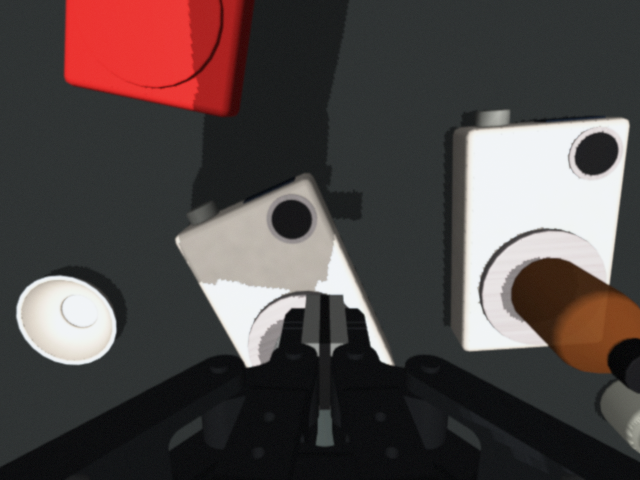

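The beaker stirrer's sensor is at (291,219), with the bottle's well off at (597,154). I align, descend and check.

```bash
python3 -m handwheel '[[-0.003,-0.0125,0,0,0,0],[-0.003,-0.0125,0,0,0,0],[0,0,0.02,0,0,0],[0,0,0.022,0,0,0],[0,0,0.022,0,0,0],[0,0,0.022,0,0,0],[0,0,0.022,0,0,0],[0,0,0.02,0,0,0]]'
python3 -m handwheel '[[0,0,0.015,0,0,0],[0,0,0.010,0,0,0],[0,0,0.005,0,0,0],[0,0,0,0,0,0],[0,0,0,0,0,0],[0,0,0,0,0,0],[0,0,0,0,0,0],[0,0,0,0,0,0]]'
python3 - <<'E'
from workcell import monitor
from scipy.spatial.transform import Rotation as Ro
o=monitor.get_obs();print(Ro.from_euler('xyz',o['tcp_rot'],degrees=True).inv().apply([.4525,-.2176,.089]-o['ee_pos']).round(4))
E
```

```text
time: 8.92
ee_pos: [0.4533, -0.2134, 0.12]
tcp_rot: [-180.0, -0.0, 163.1]
wrist_force: [0.1, -0.4, -0.1]
opening: 0.0
time: 9.58
ee_pos: [0.4538, -0.2137, 0.0921]
tcp_rot: [-180.0, 0.1, 163.1]
wrist_force: [0.1, 0.3, -0.1]
opening: -0.0001
[ 0.0001 -0.0041  0.0031]
```

```bash
python3 -m handwheel '[[0,-0.004,0.003,0,0,0],[0,0,0,0,0,0],[0,0,0,0,0,0],[0,0,0,0,0,0],[0,0,0,0,0,0],[0,0,0,0,0,0],[0,0,0,0,0,0],[0,0,0,0,0,0]]'
for i in 1 2 3 4; do python3 -m handwheel '[[0,0,0,0,0,0],[0,0,0,0,0,0],[0,0,0,0,0,0],[0,0,0,0,0,0],[0,0,0,0,0,0],[0,0,0,0,0,0],[0,0,0,0,0,0],[0,0,0,0,0,0]]' | head -2; done
python3 -m handwheel '[[0,0,-0.01,0,0,0],[0,0,-0.02,0,0,0],[0,0,-0.025,0,0,0],[0,0,-0.025,0,0,0],[0,0,-0.025,0,0,0],[0,0,-0.025,0,0,0],[0,0,-0.025,0,0,0],[0,0,-0.025,0,0,0]]'
python3 -m handwheel '[[0,0,-0.02,0,0,0],[0,0,-0.01,0,0,0],[0,0,0,0,0,0],[0,0,0,0,0,0],[0,0,0,0,0,0],[0,0,0,0,0,0],[0,0,0,0,0,0],[0,0,0,0,0,0]]'
python3 - <<'E'
from workcell import cams
import cv2
cv2.imwrite('pics/s3.png',cams.camera('scene')['img'][...,::-1])
E
```

```text
time: 10.25
ee_pos: [0.4523, -0.2174, 0.0883]
tcp_rot: [-180.0, 0.0, 163.1]
wrist_force: [-0.1, -0.2, -0.3]
opening: 0.0
time: 10.92
ee_pos: [0.4523, -0.2174, 0.0883]
time: 11.58
ee_pos: [0.4523, -0.2174, 0.0883]
time: 12.25
ee_pos: [0.4523, -0.2174, 0.0883]
time: 12.92
ee_pos: [0.4523, -0.2174, 0.0883]
time: 13.58
ee_pos: [0.452, -0.2173, 0.2705]
tcp_rot: [-180.0, 0.0, 163.1]
wrist_force: [1.1, 0.4, -0.6]
opening: 0.0002
time: 14.25
ee_pos: [0.4521, -0.2173, 0.2977]
tcp_rot: [180.0, -0.1, 163.1]
wrist_force: [0.3, -0.2, -0.3]
opening: 0.0001
```

View pics/s3.png

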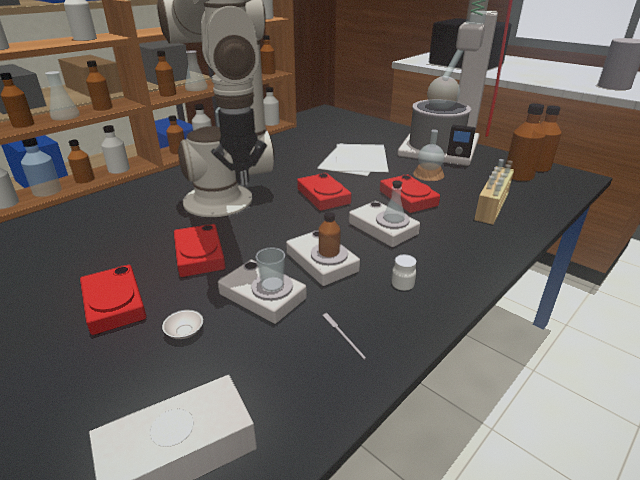

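Everything is where it was: flask (397,205), bottle (329,240), beaker (271,272), jar (404,272), dish (183,325). The hand is raised, with the tips about 0.23 m above the sensor.

```bash
python3 -c "
from workcell import order
print(order.job_done())"
```

```text
the job is handed in; nothing more can be done
None
```

I pointed at both sensors in the order asked and handed the job in at about 14.3 s. The sandbox reports no verdict, and I had no direct sign that either stirrer actually started.

| Sensor | Measured centre (x, y in m) | Fingertip height above it | Offset from centre | Time held still |
|---|---|---|---|---|
| Flask stirrer | 0.480, 0.275 | about 20 mm | under 1 mm | about 2.7 s (over 3 s in all) |
| Beaker stirrer | 0.4525, -0.218 | about 19 mm | under 1 mm | about 2.7 s (over 3 s in all) |

- **Position checks:** the scene and side views agreed to about 3–5 mm, and the close wrist view agreed with them to about 3 mm. The windows measured 30–31 mm across, against 32 mm given. My first descent landed about 4 mm off each time, and I corrected it before the hold.
- **Bottle's sensor:** the hand passed over it only at travel height, with the fingertips about 18 cm above it.
- **Contact:** wrist force readings stayed within about 1.5 N, which is noise. The final picture shows the stirrers, vessels, jar, dish and spatula where they were at the start.
- **Finish:** the hand is raised, with the fingertips about 23 cm above the sensors. No check failed.

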